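Bring the flour mill's handle socket to the top by pushing the wheel's spokes

TASK

The crank handle of the hand flour mill has been taken off; make the mill ready for refitting it: with the fingertips, push the flywheel round by its spokes, either way round, until the handle socket on the rim stands straight up above the hub, and then take the hand away. Take hold of nothing, do not shift or tip the mill, and leave the loose handle and all the other things lying where they are.

Things in the scene. Friction and masses are not known exactly. Their poses are not given: they have to be found in the camera images.
- mill: Hand flour mill of grey cast metal, 8 kg, loose on rubber feet. Origin on the worktop under the shaft. x runs along the shaft from the flywheel (-x, robot's side) to the grinding plates (+x), z up. Base plate 190 mm square, 130 mm before to 60 mm behind the origin; 88 mm barrel round the shaft, whose nose ends 67 mm before the origin; steel hopper 148 mm wide, top at 310 mm, centred 15 mm behind the origin.
- wheel_centre (a point): Point on the shaft's axis in the plane of the spokes, 135 mm before the mill's origin, 190 mm up. Fixed to the mill, axes as the mill's. Hub: 60 mm over its flange, its nut stands 31 mm before this plane. Rim: 254 mm over all, 18 mm thick bar, top at 317 mm; it lies 40 mm behind the spokes' plane, so fingers pointing down or leaning forward can come in front of it between two spokes.
- flywheel (a joint): Turn of the flywheel: 0 (or any multiple of 6.283) with the handle socket straight up, growing clockwise as seen from the robot; the socket lies along (y, z) = (-sin q, cos q) in the mill's axes. It turns through full turns either way with 0.25 N m of friction plus 0.2 N m per rad/s (3 to 6 N at a radius of 80 mm) and stays where it is left. The wheel weighs about 1 kg: meet it slowly.
- socket (a point): Handle socket: brass threaded bush in a round boss of 42 mm diameter, the only boss on the aluminium rim, at the end of one spoke. The point is the centre of the bush's front face, 118 mm from the shaft's axis, 11 mm behind the plane of the spokes; the boss reaches 43 mm back from there. z axis from the hub out to the socket, x along the shaft.
- spokes: The flywheel's five spokes, round aluminium bars 15 mm thick, 72 degrees apart, one leading to the socket. Origin at wheel_centre, turning with the wheel, z along the spoke to the socket. Each runs square to the shaft from the hub to a radius of 90 mm, then slants 40 mm back to the rim (radius 118 mm). A spoke pushed sideways above the hub, or down beside it, turns the wheel.
- spoke1: The spoke that leads to the socket. Origin on the shaft's axis, z out along the spoke, x along the shaft.
- spoke2: The spoke 72 degrees clockwise (as the robot sees it) from the socket's. Origin on the shaft's axis, z out along the spoke, x along the shaft.
- spoke3: The spoke 144 degrees clockwise (as the robot sees it) from the socket's. Origin on the shaft's axis, z out along the spoke, x along the shaft.
- spoke4: The spoke 216 degrees clockwise (as the robot sees it) from the socket's. Origin on the shaft's axis, z out along the spoke, x along the shaft.
- spoke5: The spoke 288 degrees clockwise (as the robot sees it) from the socket's. Origin on the shaft's axis, z out along the spoke, x along the shaft.
- crank_handle: The loose wooden crank handle, 124 mm long, 33 mm thick, lying on the worktop between wheel and robot. Origin on the worktop below its middle, x along it. To be left alone.
- flour_bowl: Steel bowl of 140 mm diameter, 55 mm high, standing below the grinding plates. Origin: centre of its underside. To be left alone.
- rolling_board: Round wooden rolling board, 250 mm in diameter, 32 mm high on three feet. Origin: centre of its underside. To be left alone.
- rolling_pin: White nylon rolling pin, 300 mm long, 41 mm thick, lying on the rolling board. Origin: below its middle, on the board; x along it. To be left alone.
- spice_box: Closed white plastic spice box with a flip lid, 136 x 196 x 71 mm. Origin: centre of its underside. To be left alone.
- tava: Round aluminium tava, 260 mm in diameter, with a wooden handle towards its -x that ends 285 mm from its centre, lying on a burner of the gas cooker, about 130 mm above the worktop. Origin: centre of its underside. To be left alone.

How it is judged (in metres and radians):
On the way, in this order (a step that is already met when the one before it is completed fails the run):
1. the fingers push a spoke while the socket is still below the level of the hub (contact force between the fingers and spokes above 0.5 N and angle between socket's own z axis and vertical above 1.7 rad), for 0.05 s.
2. the fingers push a spoke with the socket risen above the level of the hub (contact force between the fingers and spokes above 0.5 N and angle between socket's own z axis and vertical below 1.5 rad), for 0.05 s.
At the end, for the whole second after the job is handed in: The line from the hub to the handle socket is within 8 degrees (0.14 rad) of straight up and the wheel is at rest (under 0.05 rad/s); the mill stands upright within 15 mm of where it was, and every other listed thing lies within 20 mm of where it was (angle between socket's own z axis and vertical below 0.14 rad and velocity of joint flywheel between -0.05 and 0.05 rad/s and distance of mill from where it was at the start of the episode below 0.015 m and angle between mill's own z axis and vertical below 0.03 rad and distance of each of crank_handle, flour_bowl, rolling_board, rolling_pin, spice_box, tava from where it was at the start of the episode below 0.02 m); the robot touches nothing.
It fails at once if the mill is shoved or lifted by more than 15 mm, or tipped (distance of mill from where it was at the start of the episode above 0.015 m or angle between mill's own z axis and vertical above 0.06 rad).
It fails at once if the wheel is taken hold of: a spoke, the rim or the socket's boss between the fingers ((contact force between the fingers and spoke1 above 2 N and x of the grasp point in the frame of spoke1 between -0.015 and 0.015 m and y of the grasp point in the frame of spoke1 between -0.009 and 0.009 m and z of the grasp point in the frame of spoke1 between 0.03 and 0.11 m) or (contact force between the fingers and spoke2 above 2 N and x of the grasp point in the frame of spoke2 between -0.015 and 0.015 m and y of the grasp point in the frame of spoke2 between -0.009 and 0.009 m and z of the grasp point in the frame of spoke2 between 0.03 and 0.11 m) or (contact force between the fingers and spoke3 above 2 N and x of the grasp point in the frame of spoke3 between -0.015 and 0.015 m and y of the grasp point in the frame of spoke3 between -0.009 and 0.009 m and z of the grasp point in the frame of spoke3 between 0.03 and 0.11 m) or (contact force between the fingers and spoke4 above 2 N and x of the grasp point in the frame of spoke4 between -0.015 and 0.015 m and y of the grasp point in the frame of spoke4 between -0.009 and 0.009 m and z of the grasp point in the frame of spoke4 between 0.03 and 0.11 m) or (contact force between the fingers and spoke5 above 2 N and x of the grasp point in the frame of spoke5 between -0.015 and 0.015 m and y of the grasp point in the frame of spoke5 between -0.009 and 0.009 m and z of the grasp point in the frame of spoke5 between 0.03 and 0.11 m) or (contact force between the fingers and mill above 2 N and x of the grasp point in the frame of socket between -0.005 and 0.045 m and y of the grasp point in the frame of socket between -0.009 and 0.009 m and z of the grasp point in the frame of socket between -0.012 and 0.012 m) or (contact force between the fingers and mill above 2 N and x of the grasp point in the frame of wheel_centre between 0.032 and 0.048 m and distance between the grasp point and wheel_centre between 0.117 and 0.133 m)).
It fails at once if the loose handle or another bystander is lifted, carried or pushed away by more than 20 mm (distance of any of crank_handle, flour_bowl, rolling_board, rolling_pin, spice_box, tava from where it was at the start of the episode above 0.02 m).
It also fails if it takes over 69 s, if anything falls off the work surface, if the arm or the gripper's body presses on something with over 40 N, if the wrist force passes 120 N, or if a joint passes its speed limit or range.

ROBOT

A 6-joint arm with a two-finger parallel gripper is mounted at the origin on the work surface. World frame = base frame: x ahead of the robot, y to its left, z up, the work surface at z = 0. Lengths are in m, angles in degrees, forces in N, time in s.
With the tool pointing down it reaches from about 0.4 to 0.825 m from the base axis. Payload 7 kg.
Tool frame: the origin (TCP) lies at the very end of the fingers, on their centre line; the grasp point (between the pads) lies arm.grasp_offset behind it (arm.grasp_offset is the distance from the TCP to the grasp point, in m); z points along the fingers, y is the line along which they close (so a half turn about z gives the same grasp; the last joint's range is limited). The gripper opens to 88 mm and grips with 3 to 60 N. Pads are 19 mm wide; open, the fingers measure 130 mm over their backs; the gripper's body (78 mm by 193 mm) begins 47 mm behind the grasp point.
Start: joints at [82.512, 20.546, 0.682, 0, -70.136, -16.507], TCP at [0.275, 0.617, 0.227] pointing down, gripper open.
Joint ranges: [-176.03, 176.03], [-82.01, 121.73], [-58.28, 71.71], [-173.87, 95.51], [-174.79, -0.11], [-173.66, 173.66]. Speed limits (degrees/s): [136.94, 136.94, 172.46, 180, 180, 180].

INTERFACE

Orientations are given as [roll, pitch, yaw] about the fixed x, y, z axes, in that order (R = Rz(yaw) Ry(pitch) Rx(roll)).
In Python, from bench import arm gives the robot as it stands. The module is installed in compiled form; this text tells all that it offers. Calls block until the motion is done:
- arm.move_ptp(position, orientation): joint-space move of the TCP to a pose.
- arm.movel(position, ori=None, feed=0.15, until_force=None): straight line of the TCP; ori=None keeps the orientation; feed is the mean speed in m/s. With until_force (N) it stops when the force on the tool has changed by that much, and returns True; else False.
- arm.movej(angles): joint-space move.
- arm.gripper_open() and arm.grasp(squeeze=None): open the fingers fully, or close them until they stop; squeeze is the grip in N (None keeps the last).
- arm.dwell(seconds).
- arm.inverse_kinematics(position, orientation): joint angles nearest the present ones, or None.
- arm.state(): the state.
- arm.capture(name): name is "side" or "top"; returns (picture, depth): 400x640x3 uint8, red, green, blue; 400x640 float32, m along the optical axis (not along the pixel's ray), 0 where there is no reading.
- arm.calibration(name): a dict with "vfov" (degrees; the focal length in pixels is half the picture's height over the tangent of half this angle, whatever the lens; pixels are square), "cx", "cy" (the principal point, pixels), "k1" (the pictures are not rectified: a ray, as slopes to the right and down, at radius r is drawn at 1 + k1 r^2 times it, then the intrinsics apply), "R" (3x3) and "t" (3): a world point X has camera coordinates R X + t. Camera axes: x right, y down, z forward; pixel columns grow to the right and rows downward; lengths in m; the calibration is good to about 2 mm. A picture is of the moment at which its call begins. calibration takes no time and is no camera call.
A pose or a line that the arm cannot do raises arm.Unreachable and nothing moves.
- arm.job_done(): hands the job in; it is judged then, once.
The state is a dict: "time_s": time; "joint_pos": joint angles; "dq": joint speeds; "joint_torque": joint torques, N m; "position": TCP position; "eef_rot": TCP orientation; "force": force on the tool from outside, world axes, zero at the start; "wrist_torque": the same for the moment, N m; "finger_gap": finger opening in m; "grip_force": force on a finger pad.
Only numpy, scipy, OpenCV 4.12 (cv2) and the standard library are available. Lean on these libraries where they do the work, as an engineer would, in place of code of your own. Each camera call takes 0.05 s, during which the arm holds its last target. There are 200 camera calls.

## Working session

There is one attempt and no reset: what is moved stays moved. The work goes in short steps, each a Python script; the robot and the scene stay as the last script left them, time stands still between calls to the robot, and variables do not carry over. Pictures are saved under pics/ and viewed, at most 10 in all, crops included, and the job is handed in when it is done.

```bash
mkdir -p pics
cat > h.py <<'E'
import numpy as np, cv2
from bench import arm
def cap(n):
    p,d=arm.capture(n); np.savez(f'{n}.npz',p=p,d=d); return p,d
def K(n):
    c=arm.calibration(n); f=200/np.tan(np.radians(c['vfov'])/2)
    return c,f
def world(n,u,v,d):
    """pixels + depth -> world points"""
    c,f=K(n); u,v,d=[np.asarray(a,float).ravel() for a in (u,v,d)]
    A=np.array([[f,0,c['cx']],[0,f,c['cy']],[0,0,1]])
    x,y=(u-c['cx'])/f,(v-c['cy'])/f; a,b=x.copy(),y.copy()
    for _ in range(20):
        s=1+c['k1']*(a*a+b*b); a,b=x/s,y/s
    return (np.c_[a*d,b*d,d]-np.array(c['t']))@np.array(c['R'])
def project(n,X):
    c,f=K(n); P=np.atleast_2d(X)@np.array(c['R']).T+np.array(c['t'])
    s=P[:,:2]/P[:,2:]; s=s*(1+c['k1']*(s**2).sum(1,keepdims=True)); return s*f+[c['cx'],c['cy']]
E
python3 - <<'E'
from h import *
for n in('side','top'):
    p,d=cap(n); cv2.imwrite(f'pics/{n}0.png',p[...,::-1]); c,f=K(n)
    print(n,f,c['k1'],-np.array(c['R']).T@np.array(c['t']),np.array(c['R'])[2],(d>0).mean())
print(arm.grasp_offset,arm.state())
E
```

```text
side 387.9950219916167 -0.008634430494178552 [-0.09311135 -0.63049532  0.76848481] [ 0.59519411  0.60547486 -0.52834096] 0.996140625
top 510.8967645496953 0.05419425659008729 [0.27046839 0.04158458 1.71794064] [ 0.19227335 -0.00884918 -0.98130151] 0.996234375
0.0188 {'time_s': 0.1, 'joint_pos': array([ 8.25122534e+01,  2.05863517e+01,  6.39234840e-01, -1.59674099e-02,
       -7.01344085e+01, -1.65050981e+01]), 'dq': array([ 0.06879574, -0.02874423,  0.07618948,  0.01802854, -0.0667728 ,
       -0.02198437]), 'joint_torque': array([-1.77419068e-03, -5.84165561e+01,  2.93755889e+01,  7.01548666e+00,
        1.02314207e-02, -4.79644996e-05]), 'position': array([0.2743489 , 0.61626884, 0.22573459]), 'eef_rot': array([ 1.79917569e+02, -8.77058622e-03, -2.39982751e+01]), 'force': array([ 0.48995917, -0.12284768,  1.0955061 ]), 'wrist_torque': array([-0.02858536, -0.02976398,  0.02322379]), 'grip_force': 0.0, 'finger_gap': 0.08740841089807001}
```

View pics/side0.png

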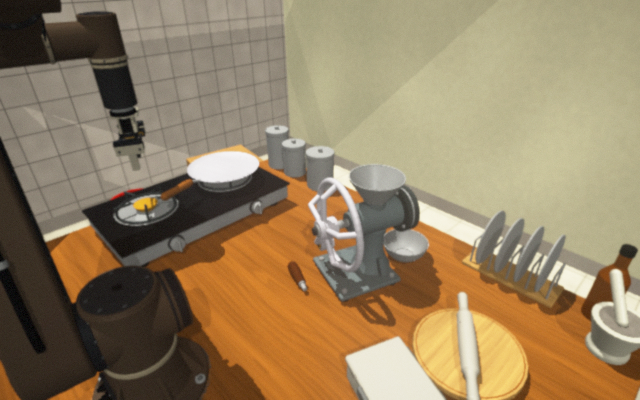

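View pics/top0.png

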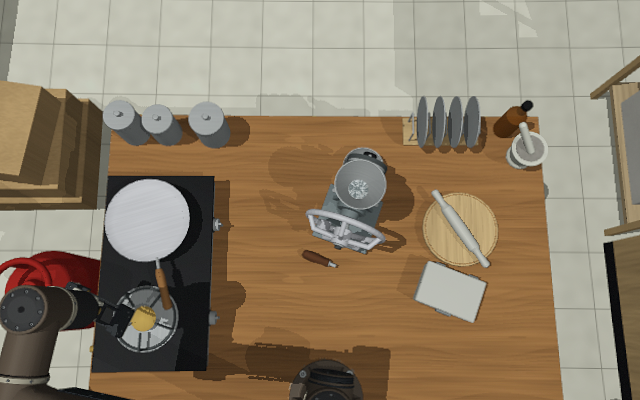

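The side picture shows the mill's wheel around pixel (340,225), with the loose handle at (298,278). In the top picture the rim runs from (308,213) to (382,245) and the hopper is centred near (360,185). Next I measure the mill pose from the depth data.

```bash
cat > pose.py <<'E'
from h import *
from scipy.optimize import least_squares
z=np.load('top.npz'); V,U=np.mgrid[0:400,0:640]
X=world('top',U,V,z['d']).reshape(400,640,3)
roi=np.zeros((400,640),bool); roi[140:265,295:400]=1
# hopper rim: points at 0.30-0.316 high behind the wheel
m=roi&(X[...,2]>.298)&(X[...,2]<.32)&(V<212)
P=X[m][:,:2]; print('hopper rim n',len(P), P.min(0),P.max(0))
hull=cv2.convexHull(P.astype(np.float32))[:,0]
r=least_squares(lambda q:np.hypot(*(hull-q[:2]).T)-.074,[*P.mean(0)],loss='soft_l1',f_scale=.002).x
print('hopper',r)
# wheel, seen in the side view too: light points between z .06 and .33
w=[]
for n,box in(('top',(200,262,298,392)),('side',(172,280,300,372))):
    q=np.load(n+'.npz'); a=box
    sub=np.zeros((400,640),bool); sub[a[0]:a[1],a[2]:a[3]]=1
    hsv=cv2.cvtColor(q['p'],cv2.COLOR_RGB2HSV)
    Y=world(n,U,V,q['d']).reshape(400,640,3)
    k=sub&(hsv[...,2]>135)&(hsv[...,1]<45)&(Y[...,2]>.05)&(Y[...,2]<.33)
    Y=Y[k]; Y=Y[np.hypot(*(Y[:,:2]-r).T)>.08]; print(n,len(Y),np.median(Y,0)); w.append(Y)
np.savez('wheel.npz',top=w[0],side=w[1],hop=r)
P=w[0]; P=P[P[:,2]>.29][:,:2]; print('rim top pts',len(P)); 
if len(P)>5:
    c=P.mean(0); u=np.linalg.svd(P-c)[2][0]; print('rim dir',u,c,P.min(0),P.max(0))
E
python3 pose.py
python3 - <<'E'
import cv2
a=cv2.imread('pics/side0.png')[165:305,285:425];b=cv2.imread('pics/top0.png')[140:280,285:425]
cv2.imwrite('pics/crop0.png',cv2.resize(cv2.hconcat([a,b]),(800,400),interpolation=cv2.INTER_CUBIC))
E
```

```text
hopper rim n 558 [ 0.54609138 -0.1624375 ] [0.69718661 0.00271915]
hopper [ 0.62323144 -0.08829195]
top 1172 [ 0.50144248 -0.03870808  0.22823537]
side 1897 [ 0.48297042 -0.06656994  0.21696223]
rim top pts 372
rim dir [-0.32858728 -0.94447361] [ 0.51572781 -0.05163271] [ 0.48209853 -0.13031939] [0.55103289 0.01966823]
```

View pics/crop0.png

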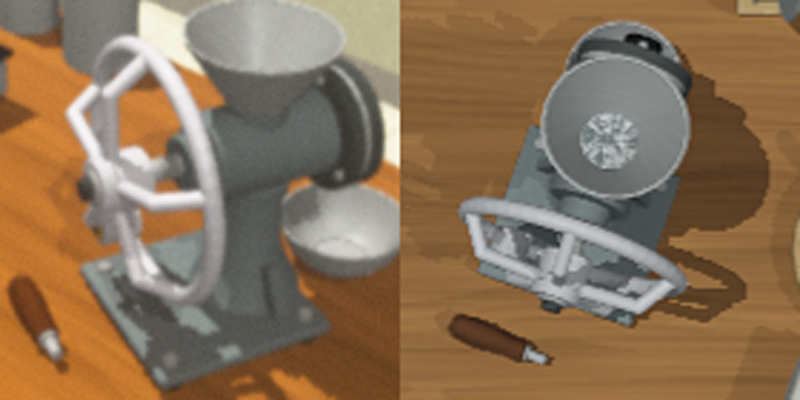

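The left crop shows three spokes clearly: up and to the left, to the right, and down. Something bossy and yellowish sits left of and below the hub at crop (100,215). I now work out the spoke angles and the boss position in the wheel frame.

```bash
cat >> h.py <<'E'
HOP=np.array([.6232,-.0883]); YAW=-19.0
def frame(yaw=YAW,hop=HOP):
    c,s=np.cos(np.radians(yaw)),np.sin(np.radians(yaw)); ex=np.array([c,s,0]); ey=np.array([-s,c,0])
    W=np.r_[hop,.19]-.15*ex
    return W,np.array([ex,ey,[0,0,1.]])
def rect(n,img,xoff=0,half=.15,px=400):
    """view of the plane x=xoff of the wheel frame, as the robot sees it (+y left)"""
    W,E=frame(); g=np.linspace(-half,half,px); yy,zz=np.meshgrid(-g,-g)
    X=W+np.stack([np.full_like(yy,xoff),yy,zz],-1).reshape(-1,3)@E
    q=project(n,X).astype(np.float32).reshape(px,px,2)
    return cv2.remap(img,q[...,0],q[...,1],cv2.INTER_LINEAR)
def spokes(n,d,p,show=True):
    W,E=frame(); V,U=np.mgrid[0:400,0:640]
    L=(world(n,U,V,d)-W)@E.T; r=np.hypot(L[:,1],L[:,2]); hsv=cv2.cvtColor(p,cv2.COLOR_RGB2HSV).reshape(-1,3)
    k=(abs(L[:,0])<.02)&(r>.04)&(r<.085)&(hsv[:,2]>90)
    q=np.degrees(np.arctan2(-L[k,1],L[k,2])); return L,r,q
E
python3 - <<'E'
from h import *
ims=[]
for n in('side','top'):
    z=np.load(n+'.npz'); L,r,q=spokes(n,z['d'],z['p'])
    h,_=np.histogram(q,np.arange(-180,181,8)); print(n,dict(zip(range(-176,180,8),h)))
    m=np.degrees(np.angle(np.exp(1j*np.radians(q*5)).mean()))/5; print('mod72',m, abs(np.exp(1j*np.radians(q*5)).mean()))
    k=(L[:,0]>-.01)&(L[:,0]<.06)&(r>.09)&(r<.15)
    a=np.degrees(np.arctan2(-L[k,1],L[k,2])); hh=[int(x) for x in np.histogram(a,np.arange(-180,181,12),weights=(abs(r[k]-.118)>.0125))[0]]; print('boss-ish',dict(zip(range(-174,180,12),hh)))
    rim=(L[:,0]>.03)&(L[:,0]<.05)&(r>.116)&(r<.13); print('rim x',np.median(L[rim,0]),'y,z range',np.percentile(L[rim,1:],[1,99],axis=0))
ims=[rect('side',np.load('side.npz')['p'],x) for x in(0,.04)]
cv2.imwrite('pics/rect.png',cv2.hconcat(ims)[...,::-1])
E
```

```text
side {-176: np.int64(0), -168: np.int64(0), -160: np.int64(0), -152: np.int64(19), -144: np.int64(4), -136: np.int64(0), -128: np.int64(0), -120: np.int64(0), -112: np.int64(0), -104: np.int64(0), -96: np.int64(0), -88: np.int64(0), -80: np.int64(6), -72: np.int64(59), -64: np.int64(10), -56: np.int64(0), -48: np.int64(0), -40: np.int64(0), -32: np.int64(0), -24: np.int64(0), -16: np.int64(0), -8: np.int64(1), 0: np.int64(60), 8: np.int64(34), 16: np.int64(0), 24: np.int64(0), 32: np.int64(0), 40: np.int64(0), 48: np.int64(0), 56: np.int64(0), 64: np.int64(32), 72: np.int64(18), 80: np.int64(1), 88: np.int64(0), 96: np.int64(0), 104: np.int64(0), 112: np.int64(0), 120: np.int64(0), 128: np.int64(11), 136: np.int64(81), 144: np.int64(11), 152: np.int64(0), 160: np.int64(0), 168: np.int64(0), 176: np.int64(0)}
mod72 -2.3013759625149044 0.8982717794009175Traceback (most recent call last):
  File "<stdin>", line 8, in <module>
    cum_n += cw[bin_index]
numpy._core._exceptions._UFuncOutputCastingError: Cannot cast ufunc 'add' output from dtype('int64') to dtype('bool') with casting rule 'same_kind'
```

Run:
```python
from h import *
for n in('side','top'):
    z=np.load(n+'.npz'); L,r,q=spokes(n,z['d'],z['p'])
    m=np.exp(1j*np.radians(q*5)).mean(); print(n,'mod72',np.degrees(np.angle(m))/5,abs(m),len(q))
    k=(L[:,0]>-.01)&(L[:,0]<.065)&(r>.09)&(r<.145)&(abs(r-.118)>.0125)
    a=np.degrees(np.arctan2(-L[k,1],L[k,2])); print('boss-ish',[(b,int(c)) for b,c in zip(range(-174,180,12),np.histogram(a,np.arange(-180,181,12))[0])])
    rim=(L[:,0]>.025)&(L[:,0]<.055)&(r>.11)&(r<.135); print('rim x',np.median(L[rim,0]),np.percentile(L[rim,1:],[1,99],axis=0))
ims=[rect('side',np.load('side.npz')['p'],x) for x in(0,.011)]
cv2.imwrite('pics/rect.png',cv2.hconcat(ims)[...,::-1])
```

```text
side mod72 -2.3013759625149044 0.8982717794009175 347
boss-ish [(-174, 0), (-162, 2), (-150, 52), (-138, 0), (-126, 0), (-114, 0), (-102, 0), (-90, 0), (-78, 22), (-66, 18), (-54, 0), (-42, 0), (-30, 0), (-18, 0), (-6, 20), (6, 45), (18, 0), (30, 0), (42, 0), (54, 0), (66, 47), (78, 13), (90, 0), (102, 0), (114, 0), (126, 0), (138, 55), (150, 0), (162, 0), (174, 0)]
rim x 0.034196145994280516 [[-0.12792805 -0.11266317]
 [ 0.11207504  0.12455072]]
top mod72 -2.7723334935370527 0.8402333565749004 216
boss-ish [(-174, 0), (-162, 2), (-150, 40), (-138, 44), (-126, 0), (-114, 0), (-102, 0), (-90, 0), (-78, 17), (-66, 26), (-54, 0), (-42, 1), (-30, 1), (-18, 3), (-6, 32), (6, 10), (18, 6), (30, 3), (42, 2), (54, 0), (66, 44), (78, 1), (90, 0), (102, 0), (114, 0), (126, 3), (138, 15), (150, 4), (162, 2), (174, 0)]
rim x 0.038248731850479306 [[-0.11851038 -0.10974933]
 [ 0.12051072  0.12953087]]
```

View pics/rect.png

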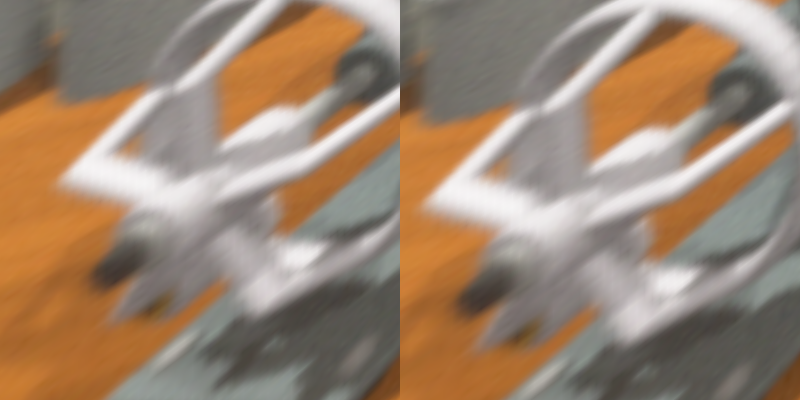

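The brass bush and boss show behind the lower-left spoke, so the socket is at about q = -146.5°. The other spokes are near -74.5°, -2.5°, 69.5° and 141.5°. Plan: with fingers closed and leaning forward 45°, make two clockwise pushes above the hub, first on spoke3 and then on spoke2. First I check reachability.

```bash
cat >> h.py <<'E'
from scipy.spatial.transform import Rotation
def ori(lean,flip=1):
    W,E=frame(); t=np.radians(lean); z=E[0]*np.sin(t)-E[2]*np.cos(t); y=flip*E[1]
    return Rotation.from_matrix(np.c_[np.cross(y,z),y,z]).as_euler('xyz',degrees=True), z
def P(x,y,z):
    W,E=frame(); return W+np.array([x,y,z])@E
E
python3 - <<'E'
from h import *
for lean in(30,40,50,60):
  for fl in(1,-1):
    o,tz=ori(lean,fl); res=[]
    for q in((.005,.043,.055),(.005,-.0,.055),(.005,-.05,.035)):
        for back in(0,.12):
            j=arm.inverse_kinematics(P(*q)-back*tz,o); res.append(None if j is None else np.round(j).astype(int).tolist())
    print(lean,fl,np.round(o,1),res)
print(P(0,0,0))
E
```

```text
30 1 [180.  30. 161.] [None, [154, -71, -37, 8, -154, 104], [32, -16, -56, 40, -37, -171], [143, -69, -41, 16, -145, 119], None, [43, -30, -50, 31, -59, -165]]
30 -1 [180. -30. -19.] [[37, -13, -55, 42, -38, 3], [53, -24, -45, 32, -63, 5], [32, -16, -56, 40, -37, 9], [49, -27, -46, 31, -63, 9], None, [43, -30, -50, 31, -59, 15]]
40 1 [180.  40. 161.] [None, [151, -66, -48, 12, -147, 108], None, [134, -62, -53, 23, -133, 128], None, [-169, -77, -22, -95, -161, -29]]
40 -1 [180. -40. -19.] [None, [66, -30, -57, 45, -66, -15], None, [134, -62, -53, 23, -133, -52], None, [-169, -77, -22, -95, -161, 151]]
50 1 [180.  50. 161.] [None, [168, -69, -36, -39, -171, 47], None, [-149, -78, -27, -88, -144, -36], None, [-165, -75, -30, -88, -155, -21]]
50 -1 [180. -50. -19.] [None, [168, -69, -36, -39, -171, -133], None, [-149, -78, -27, -88, -144, 144], None, [-165, -75, -30, -88, -155, 159]]
60 1 [180.  60. 161.] [[-21, -19, -53, -151, -4, 62], [171, -65, -46, -37, -166, 49], None, [171, -66, -41, -55, -170, 31], None, [-158, -72, -40, -82, -145, -14]]
60 -1 [180. -60. -19.] [[-21, -19, -53, -151, -4, -118], [171, -65, -46, -37, -166, -131], None, [171, -66, -41, -55, -170, -149], None, [-158, -72, -40, -82, -145, 166]]
[ 0.48137221 -0.03946478  0.19      ]
```

Run:
```python
from h import *
for lean in(20,25,28):
    o,tz=ori(lean,-1)
    for q in((-.003,.056,.044),(-.003,0.01,.044),(-.003,-.038,.044)):
        for back in(0,.05,.12):
            j=arm.inverse_kinematics(P(*q)-back*tz,o); print(lean,q[1],back,None if j is None else np.round(j).astype(int).tolist())
    j=arm.inverse_kinematics(P(-.003,.056,.20),o); print('up',None if j is None else np.round(j).astype(int).tolist())
```

```text
20 0.056 0 [36, -8, -43, 23, -46, 20]
20 0.056 0.05 [39, -12, -39, 21, -54, 20]
20 0.056 0.12 [44, -16, -33, 20, -65, 20]
20 0.01 0 [32, -11, -45, 22, -45, 25]
20 0.01 0.05 [35, -15, -41, 20, -54, 26]
20 0.01 0.12 [39, -19, -35, 19, -65, 25]
20 -0.038 0 [26, -12, -45, 20, -44, 32]
20 -0.038 0.05 [29, -17, -41, 19, -53, 32]
20 -0.038 0.12 [33, -21, -35, 17, -64, 32]
up [37, -13, -25, 18, -67, 28]
25 0.056 0 [38, -11, -50, 33, -41, 10]
25 0.056 0.05 [43, -15, -46, 29, -51, 11]
25 0.056 0.12 [49, -20, -40, 26, -63, 11]
25 0.01 0 [34, -13, -51, 31, -40, 15]
25 0.01 0.05 [38, -18, -47, 28, -50, 17]
25 0.01 0.12 [45, -23, -41, 25, -63, 16]
25 -0.038 0 [28, -15, -52, 29, -39, 23]
25 -0.038 0.05 [33, -20, -48, 26, -49, 23]
25 -0.038 0.12 [40, -26, -42, 24, -62, 22]
up [41, -16, -31, 24, -64, 22]
28 0.056 0 [39, -12, -54, 39, -39, 3]
28 0.056 0.05 [45, -17, -50, 34, -49, 5]
28 0.056 0.12 [53, -22, -44, 30, -63, 5]
28 0.01 0 [34, -15, -55, 38, -38, 9]
28 0.01 0.05 [40, -20, -51, 33, -48, 11]
28 0.01 0.12 [49, -26, -45, 29, -63, 10]
28 -0.038 0 [28, -17, -56, 36, -36, 16]
28 -0.038 0.05 [35, -22, -52, 31, -47, 18]
28 -0.038 0.12 [44, -29, -46, 28, -62, 16]
up [43, -17, -34, 28, -62, 17]
```

Run:
```python
from h import *
arm.grasp(5)
o,tz=ori(25,-1); s=arm.state(); print(s['finger_gap'])
arm.movel(s['position']+[0,0,.15],feed=.25)
arm.move_ptp(P(-.003,.048,.046)-.12*tz,o); print(arm.state()['time_s'])
hit=arm.movel(P(-.003,.048,.046),feed=.06,until_force=6); s=arm.state(); print(hit,s['time_s'],(s['position']-frame()[0])@frame()[1].T,s['force'])
ims=[]
for n in('side','top'):
    p,d=cap(n); ims.append(p[165:305,285:425] if n=='side' else p[140:280,285:425])
cv2.imwrite('pics/in1.png',cv2.resize(cv2.hconcat(ims),(800,400),interpolation=cv2.INTER_CUBIC)[...,::-1])
```

```text
0.0007072153020829241
4.475
False 6.625 [-0.00298505  0.04814951  0.04628213] [-0.34188851 -0.4987179   0.83755586]
```

View pics/in1.png

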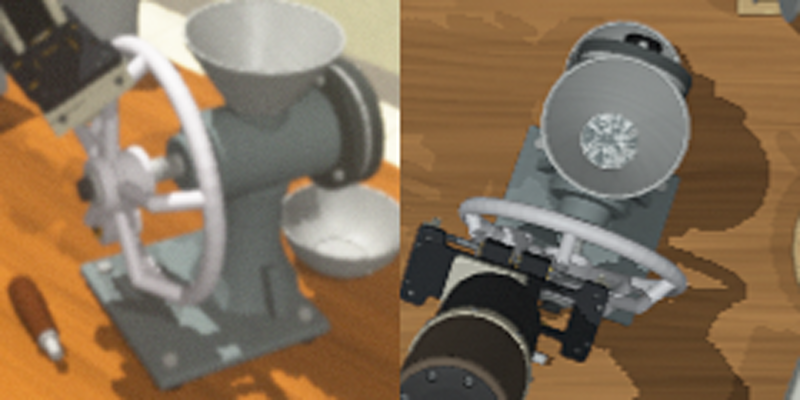

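The fingers are in the gap between spoke2 and spoke3 with no contact, and the gripper body is clear in front of the rim. Now the first push.

```bash
cat >> h.py <<'E'
def mod72():
    out=[]
    for n in('side','top'):
        p,d=cap(n); L,r,q=spokes(n,d,p); m=np.exp(1j*np.radians(q*5)).mean(); out.append((round(np.degrees(np.angle(m))/5,1),round(abs(m),2),len(q)))
    return out
def st(t=''):
    s=arm.state(); print(t,s['time_s'],np.round((s['position']-frame()[0])@frame()[1].T,4),np.round(frame()[1]@s['force'],1))
E
python3 - <<'E'
from h import *
o,tz=ori(25,-1)
for y in(.03,0.0,-.033):
    print(arm.movel(P(-.003,y,.046),feed=.04,until_force=25)); st()
arm.movel(P(-.003,-.028,.046),feed=.04)
arm.movel(P(-.003,-.028,.046)-.09*tz,feed=.08); st()
print(mod72()); W,E=frame()
X=np.load('top.npz'); V,U=np.mgrid[0:400,0:640]; Q=world('top',U,V,X['d']).reshape(400,640,3)
m=(Q[...,2]>.298)&(Q[...,2]<.32)&(V<212)&(V>140)&(U>295)&(U<400); h=cv2.convexHull(Q[m][:,:2].astype(np.float32))[:,0]
print('hopper',Q[m][:,:2].min(0),Q[m][:,:2].max(0))
ims=[np.load('side.npz')['p'][165:305,285:425],np.load('top.npz')['p'][140:280,285:425]]
cv2.imwrite('pics/out1.png',cv2.resize(cv2.hconcat(ims),(800,400),interpolation=cv2.INTER_CUBIC)[...,::-1])
E
```

```text
False
 7.325 [-0.0029  0.0298  0.0462] [ 0.1 -0.1 -0.6]
False
 8.225 [-0.0026  0.0014  0.0465] [-0.5  5.3 -0.6]
False
 9.2 [-0.0023 -0.0317  0.0469] [-0.8  5.5  1.3]
 10.75 [-0.0411 -0.0281  0.127 ] [-0.   0.1 -0.3]
[(np.float64(-23.1), np.float64(0.89), 356), (np.float64(-22.9), np.float64(0.83), 191)]
hopper [ 0.54696031 -0.16260253] [ 0.69907355 -0.00298715]
```

View pics/out1.png

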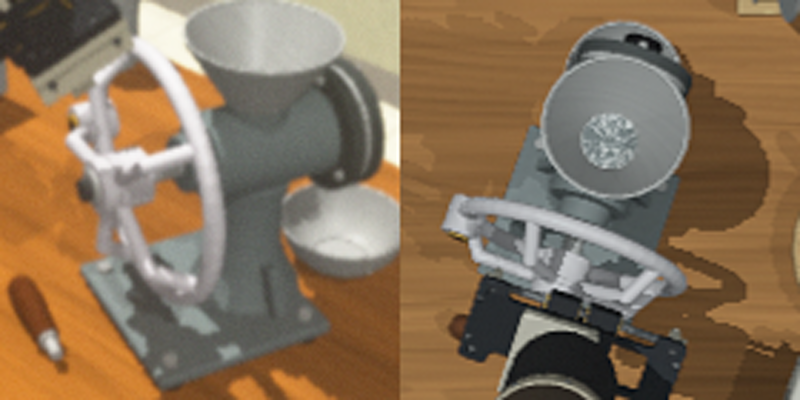

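After the first push the spokes read -23° mod 72. The boss is now at the left, with its brass visible at top crop (452,215), so q ≈ -95°. The mill hasn't moved. Next come the second push on spoke2 and the third on spoke1, with a measurement in between.

Run:
```python
from h import *
o,tz=ori(25,-1)
arm.movel(P(-.003,.072,.046)-.09*tz,feed=.12); st()
print(arm.movel(P(-.003,.072,.046),feed=.06,until_force=5)); st('in')
for y in(.03,0.0,-.033):
    print(arm.movel(P(-.003,y,.046),feed=.04,until_force=25)); st()
arm.movel(P(-.003,-.028,.046),feed=.04)
arm.movel(P(-.003,-.028,.046)-.09*tz,feed=.08); print(mod72())
arm.movel(P(-.003,.072,.046)-.09*tz,feed=.12)
print(arm.movel(P(-.003,.072,.046),feed=.06,until_force=5)); st('in')
print(arm.movel(P(-.003,.036,.046),feed=.04,until_force=25)); st()
print(mod72())
ims=[np.load('side.npz')['p'][165:305,285:425],np.load('top.npz')['p'][140:280,285:425]]
cv2.imwrite('pics/in3.png',cv2.resize(cv2.hconcat(ims),(800,400),interpolation=cv2.INTER_CUBIC)[...,::-1])
```

```text
11.8333 [-0.0411  0.0715  0.1274] [-0.6 -0.2  0. ]
False
in 13.4833 [-0.003   0.0722  0.0464] [-0.1 -0.3 -0.2]
False
 14.6833 [-0.0024  0.0312  0.0474] [-3.6  3.6  3.4]
False
 15.5833 [-0.0023  0.0012  0.047 ] [ 0.9  4.4 -0.5]
False
 16.5583 [-0.0026 -0.0325  0.0467] [0.  5.  1.8]
[(np.float64(-22.5), np.float64(0.89), 354), (np.float64(-22.6), np.float64(0.83), 195)]
False
in 20.8417 [-0.003   0.0722  0.0464] [ 0.1  0.2 -0.2]
False
 21.8917 [-0.0025  0.0368  0.0471] [-3.5  3.9  2. ]
[(np.float64(-12.1), np.float64(0.87), 282), (np.float64(-14.2), np.float64(0.97), 14)]
```

View pics/in3.png

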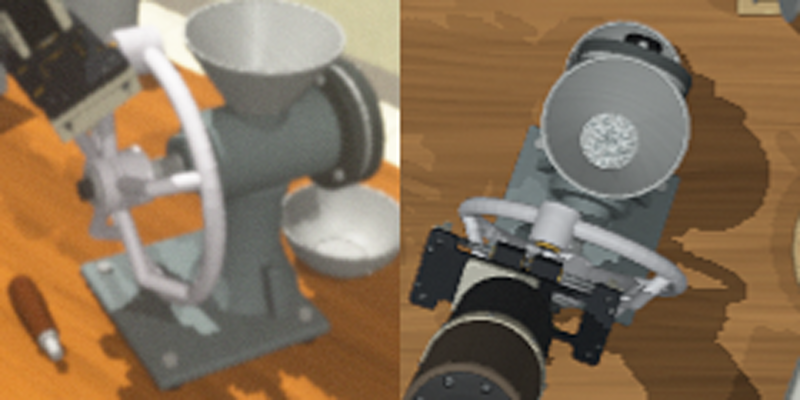

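The boss is now near the top, with its brass at top crop (545,245), and spoke1 is at about -12°. I finish in small steps.

Run:
```python
from h import *
o,tz=ori(25,-1); y=.036
q=-12.1
for _ in range(4):
    y-= .045*abs(np.radians(q+1)) ; arm.movel(P(-.003,y,.046),feed=.03,until_force=25); arm.dwell(.1)
    m=mod72(); st(m); q=float(m[0][0])
    if q>-2.5: break
arm.movel(P(-.003,y+.006,.046),feed=.03)
arm.movel(P(-.003,y+.006,.046)-.09*tz,feed=.08)
arm.movel(P(-.003,.15,.046)-.16*tz,feed=.2); arm.dwell(.3)
print(mod72()); st()
# socket boss: top-of-boss points seen from above
z=np.load('top.npz'); L,r,_=spokes('top',z['d'],z['p'])
k=(L[:,2]>.129)&(L[:,2]<.15)&(L[:,0]>0)&(L[:,0]<.065)&(abs(L[:,1])<.06); print('boss',k.sum(),np.median(L[k],0),np.percentile(L[k,1],[2,98]))
ims=[z['p'][140:280,285:425]]; ims.insert(0,np.load('side.npz')['p'][165:305,285:425])
cv2.imwrite('pics/out3.png',cv2.resize(cv2.hconcat(ims),(800,400),interpolation=cv2.INTER_CUBIC)[...,::-1])
```

```text
[(np.float64(-5.3), np.float64(0.88), 251), (np.float64(-7.5), np.float64(0.78), 16)] 22.6333 [-0.0028  0.0276  0.0463] [-0.5  3.7  2.4]
[(np.float64(-2.2), np.float64(0.88), 248), (np.float64(-3.5), np.float64(0.86), 15)] 23.1 [-0.0029  0.024   0.046 ] [-0.4  3.   3.1]
[(np.float64(-0.4), np.float64(0.89), 342), (np.float64(-0.6), np.float64(0.81), 211)]
 25.9667 [-0.0705  0.1495  0.191 ] [-0.2 -0.1 -0.5]
boss 176 [0.03491927 0.00184957 0.13630804] [-0.01443574  0.01974801]
```

View pics/out3.png

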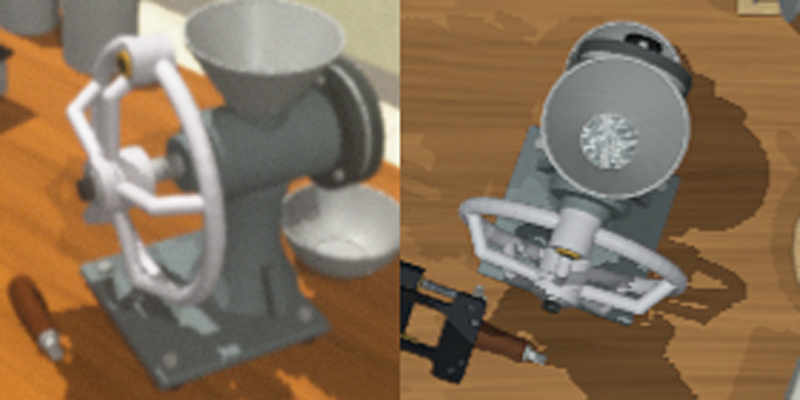

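The boss and its brass bush stand at the top of the rim, at side crop (125,60) and top crop (572,250). The angle is about -0.5° by the spokes and within about 1° by the boss. The hand is clear, and the handle and mill haven't moved.

```bash
python3 -c "
from h import *
print(arm.job_done())"
```

```text
the job is handed in; nothing more can be done
None
```

I turned the flywheel clockwise in three fingertip pushes until the socket stood straight up, measured to within about 1°. The mill and the loose handle looked unmoved in the pictures. The hand is clear and the job is handed in; no verdict was returned.

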